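# Tip the turned shaft into its V-cradle and flip the keeper over it

## Robot

A 6-joint arm with a two-finger parallel gripper is mounted at the origin on the work surface. World frame = base frame: x ahead of the robot, y to its left, z up, the work surface at z = 0. Lengths are in mm, angles in rad, forces in N, time in s.
With the tool pointing down it reaches from about 350 to 975 mm from the base axis. Payload 7.1 kg.
Tool frame: the origin (TCP) lies at the very end of the fingers, on their centre line; the grasp point (between the pads) lies 19 mm behind it; z points along the fingers, y is the direction in which the jaws open and shut (so a half turn about z gives the same grasp; the last joint's range is limited). The gripper opens to 88 mm and grips with 3 to 60 N. Pads are 20 mm wide; open, the fingers measure 115 mm over their backs; the gripper's body (75 mm by 178 mm) begins 61 mm behind the grasp point.
Start: joints at [-0.019, 0.423, 1.63, -0, 1.089, -0.019], TCP at [624.984, 0.026, 222.675] pointing down, gripper open.
Joint ranges: [-3, 3], [-0.9, 2.11], [0.09, 2.58], [-1.31, 4.45], [0.11, 2.69], [-2.54, 2.54]. Speed limits (rad/s): [2.39, 2.39, 3.01, 3.14, 3.14, 3.14].

## Interface

Orientations are given as a rotation vector (axis times angle).
In Python, from workcell import ctrl, imaging gives the robot as it stands. The module is installed in compiled form; this text tells all that it offers.
- The arm moves only by the shell command python3 -m pendant 'ROWS'. ROWS is JSON, a list of rows, each an object with "turn": the turn, a rotation vector about the world's x, y, z in rad, a list of three; "dp": the shift along the world's x, y, z in m, a list of three; "claw": the finger opening in m, from 0 to 0.0878. A call has 1 to 8 rows; each row is the pose to reach, as a shift and turn from the pose commanded when the call began; what a row does not reach only later rows make up. A row lasts 1/10 s, in which the tool goes at most 50 mm and 8.59 degrees, less where a joint would pass 70% of its speed; a pose out of reach is approached as far as the arm can. A call with a gripper value outside its range is refused whole. The fingers move at their own pace and stop on an object; the grip force is fixed at half the most. Time passes only in rows, so rows that repeat a pose let the fingers close. It gives the time, the measured TCP pose, the force and the opening at its end, in the units of the state.
- ctrl.get_obs(): the state, without advancing time (a new reading comes with each control period).
- imaging.get_image(name): name is "scene" or "side" or "wrist"; returns a dict with "pixels" (384x512x3 uint8, blue, green, red), "fov_y" (degrees; the focal length in pixels is half the picture's height over the tangent of half this angle, whatever the lens; pixels are square), "cx", "cy" (the principal point, pixels), "xyz" and "rotation" of the camera in the world. Camera axes: x right, y up, looking along -z (the intrinsics and any distortion apply to the point x, -y, -z); pixel columns grow to the right and rows downward; lengths in mm; the calibration is good to about 2 mm. A picture is of the moment at which its call begins. There is no depth.
- ctrl.close_job(): hands the job in, once; it reports no verdict.
The state is a dict: "t": time; "qpos": joint angles; "qvel": joint speeds; "joint_torque": joint torques, N m; "ee_pos": TCP position; "orientation": TCP orientation; "ft_force": force on the tool from outside, world axes, zero at the start; "moment": the same for the moment, N m; "width": finger opening in mm.
Only numpy, scipy, OpenCV 4.12 (cv2) and the standard library are available. Lean on these libraries where they do the work, as an engineer would, in place of code of your own. Each camera call takes 0.05 s, during which the arm holds its last target.

## Task

A turned aluminium shaft stands on end in the nest at one end of a V-cradle on the bench. Push it over with your fingertips so that it falls lengthwise into the V and lies there, then push the open hinged keeper strap over across the shaft and press it fully down. Do not lift the shaft, and leave the other things on the bench where they stand.

Things in the scene. Friction and masses are not known exactly. Their poses are not given: they have to be found in the camera images.
- cradle: Fixed V-cradle on a grey base plate 262 x 124 mm, 12 mm thick. Origin on the bench surface at its middle, z up; +x runs along the V, away from the nest (nest at the -x end, keeper hinge on the +y side). Nothing of it is taller than 76 mm, except the open keeper (free end up to 165 mm).
- nest (a point): Middle of the nest's flat floor, at x = -95, y = 0, z = 20 mm in the cradle's frame. A rim 8 mm high stands 25 mm behind it (-x) and 26 mm to both sides; it is open towards the V.
- v_mid (a point): Middle of the V, at x = 17, y = 0, z = 40 mm in the cradle's frame: on the axis of a shaft lying in it (such a shaft's upper side is at 60 mm). Two black faces at 45 degrees run 83 mm either way along the cradle's x, upper edges about 40 mm above the bench; an end stop 52 mm high closes the +x end.
- shaft: Stepped round aluminium shaft 140 mm long, about 0.4 kg: body 40 mm diameter for 115 mm, then a spigot 28 mm diameter, 25 mm long. Origin at the centre of its foot (thick end); z runs along it to the spigot. It starts standing loose in the nest, top 160 mm above the bench. Pushed high up along the cradle's +x it tips about its lower edge and falls once leaning over about 18 degrees.
- shaft_top (a point): Centre of the end face of the shaft's spigot.
- keeper (a joint): Hinge angle (rad) of the keeper, a flat steel strap 24 mm wide, 6 mm thick, 95 mm long. 0 = fully down, level across the V above the shaft, pointing to the cradle's -y, upper face 72 mm above the bench; 1.57 = straight up. It starts open at 1.75 to 2.1, leaning out to the cradle's +y. The hinge is stiff: it stays where left and must be pushed all the way (about 2 N at mid-length).
- keeper_hinge (a point): Middle of the keeper's hinge pin, at x = -10, y = 50, z = 68 mm in the cradle's frame; the pin runs along the cradle's x. Closed, the strap's free end rests on a post at y = -40 mm, 66 mm high.
- keeper_tip (a point): Middle of the free end of the keeper, 95 mm from the hinge.
- oiler: Bystander: plastic oil bottle, 48 mm diameter, 110 mm tall; origin at its foot.
- mug: Bystander: white mug, 76 mm diameter, 90 mm tall; origin at its foot.
- bush: Bystander: brass bush, 48 mm outer diameter, 40 mm tall; origin at its foot.
- chuckkey: Bystander: steel T-handled chuck key lying on the bench, about 110 mm long, T-bar 110 mm; origin at its middle on the bench.
There are look-alikes about, which are no part of the job. Of the things that look like the shaft, the middle-sized one is meant.

How it is judged (in metres and radians):
On the way, in this order (a step that is already met when the one before it is completed fails the run):
1. the shaft lies in the V, the keeper still open (angle between shaft's own z axis and vertical between 1.42 and 1.72 rad and y of shaft_top in the frame of cradle between -0.012 and 0.012 m and z of shaft_top in the frame of cradle below 0.055 m and value of joint keeper above 0.9 rad), for 0.3 s.
2. the keeper is fully down over the shaft (value of joint keeper below 0.09 rad), for 0.2 s.
At the end, for the whole second after the job is handed in: The shaft lies at rest along the V: level within 0.1 rad, both ends within 10 mm of the V's centre line and less than 50 mm above the bench, spigot away from the nest; the keeper is down within 0.09 rad of its closed stop (angle between shaft's own z axis and vertical between 1.47 and 1.67 rad and y of shaft in the frame of cradle between -0.01 and 0.01 m and y of shaft_top in the frame of cradle between -0.01 and 0.01 m and z of each of shaft, shaft_top in the frame of cradle below 0.05 m and x of shaft_top in the frame of cradle above 0.03 m and value of joint keeper below 0.09 rad and linear speed of shaft below 0.02 m/s and angular speed of shaft below 0.2 rad/s); the robot touches nothing.
It fails at once if the shaft is lifted: its foot rises more than 20 mm higher than tipping takes it (height (world z) of shaft above 0.06 m).
It fails at once if a bystander is moved more than 25 mm or tipped (distance of any of oiler, mug, bush, chuckkey from where it was at the start of the episode above 0.025 m or angle between any of oiler, mug, bush's own z axis and vertical above 0.4 rad).
It also fails if it takes over 54 s, if anything falls off the work surface, if the arm or the gripper's body presses on something with over 40 N, if the wrist force passes 120 N, or if a joint passes its speed limit or range.

## Working session

There is one attempt and no reset: what is moved stays moved. The work goes in short steps, Python scripts to look and compute and a shell command to move; the robot and the scene stay as the last step left them, time stands still between calls to the robot, and variables do not carry over. Pictures are saved under pics/ and viewed, and the job is handed in when it is done.

```bash
mkdir -p pics; ls
python3 - <<'E'
from workcell import ctrl, imaging
import cv2, numpy as np, json
print(ctrl.get_obs())
for n in ["scene","side","wrist"]:
    d=imaging.get_image(n)
    cv2.imwrite(f"pics/{n}0.png",d["pixels"])
    print(n,{k:(np.round(v,4).tolist() if not isinstance(v,(str,)) else v) for k,v in d.items() if k!="pixels"})
E
```

```text
pics
{'t': 0.0, 'qpos': array([-1.90066419e-02,  4.23829908e-01,  1.63070872e+00, -2.21518664e-05,
        1.08861600e+00, -1.89840704e-02]), 'qvel': array([-0.00065707, -0.00265738,  0.00067575,  0.00150004,  0.00090701,
        0.00058457]), 'joint_torque': array([ 1.28069914e-03, -5.44622147e+01, -2.73670936e+01,  6.42951974e-02,
        2.27214623e-02, -1.51321510e-04]), 'ee_pos': array([6.24425015e+02, 2.64195217e-02, 2.21901181e+02]), 'orientation': array([-2.22066871e+00, -2.22064144e+00,  1.72324094e-03]), 'ft_force': array([-0.94072701, -0.20316519, -0.14900469]), 'moment': array([-0.01644656, -0.0484476 ,  0.00161083]), 'width': 87.59423549513}
scene {'fov_y': 46.47, 'cx': 254.9476, 'cy': 189.9476, 'xyz': [1107.8596, 119.1679, 697.9997], 'rotation': [0.5797, 0.6423, 1.6241]}
side {'fov_y': 51.3089, 'cx': 265.6634, 'cy': 198.8756, 'xyz': [432.1452, 554.4282, 738.8597], 'rotation': [0.1415, -0.9572, -2.6939]}
wrist {'fov_y': 60.7748, 'cx': 252.1499, 'cy': 189.4452, 'xyz': [623.8528, 73.3812, 383.6896], 'rotation': [-0.2716, 0.001, 0.001]}
```

View pics/scene0.png

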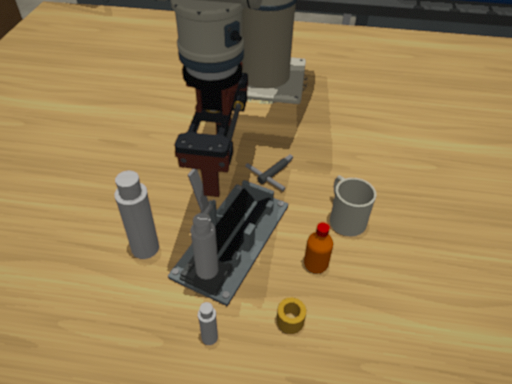

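View pics/side0.png

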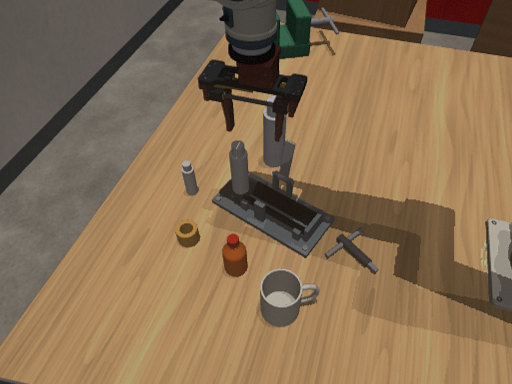

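View pics/wrist0.png

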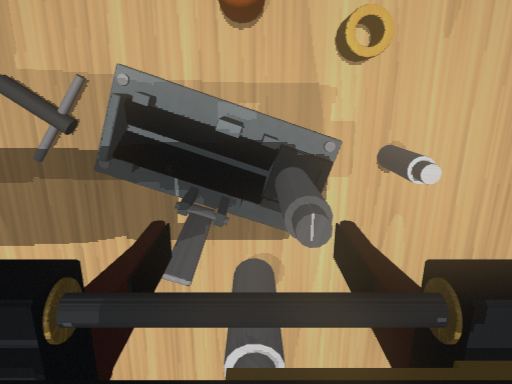

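The scene view shows three shaft-like things: a big one at (138,215), the one in the cradle's nest at (205,245), and a small one at (208,325). The middle-sized one standing in the nest fits the description. I'll confirm it in an enlarged crop and measure the plate corners.

```bash
cat > h.py <<'E'
import numpy as np, cv2
from scipy.spatial.transform import Rotation as R
from workcell import ctrl, imaging
def cam(d):
    h=d["pixels"].shape[0]; f=h/2/np.tan(np.radians(d["fov_y"])/2)
    return f,d["cx"],d["cy"],np.array(d["xyz"],float),R.from_rotvec(d["rotation"])
def ray(d,u,v):
    f,cx,cy,p,r=cam(d)
    w=r.apply([(u-cx)/f,-(v-cy)/f,-1.]); return p,w/np.linalg.norm(w)
def onz(d,u,v,z):
    p,w=ray(d,u,v); return p+w*(z-p[2])/w[2]
def tri(*obs):
    A=np.zeros((3,3));b=np.zeros(3)
    for d,u,v in obs:
        p,w=ray(d,u,v); M=np.eye(3)-np.outer(w,w); A+=M;b+=M@p
    x=np.linalg.solve(A,b)
    return x,[np.linalg.norm((np.eye(3)-np.outer(w,w))@(x-p)) for p,w in [ray(*o) for o in obs]]
def proj(d,P):
    f,cx,cy,p,r=cam(d); q=r.inv().apply(np.array(P,float)-p)
    return np.array([cx+f*q[0]/-q[2], cy-f*q[1]/-q[2]])
E
python3 - <<'E'
from h import *
import pickle
D={n:imaging.get_image(n) for n in ["scene","side","wrist"]}
pickle.dump(D,open("d0.pkl","wb"))
s=D["scene"]["pixels"][150:360,100:320]; cv2.imwrite("pics/crop_scene.png",cv2.resize(s,None,fx=2.8,fy=2.8,interpolation=cv2.INTER_CUBIC))
s=D["wrist"]["pixels"][50:300,80:360]; cv2.imwrite("pics/crop_wrist.png",cv2.resize(s,None,fx=2.4,fy=2.4,interpolation=cv2.INTER_CUBIC))
s=D["side"]["pixels"][90:260,200:350]; cv2.imwrite("pics/crop_side.png",cv2.resize(s,None,fx=3.5,fy=3.5,interpolation=cv2.INTER_CUBIC))
E
```

```text
(no output)
```

View pics/crop_scene.png

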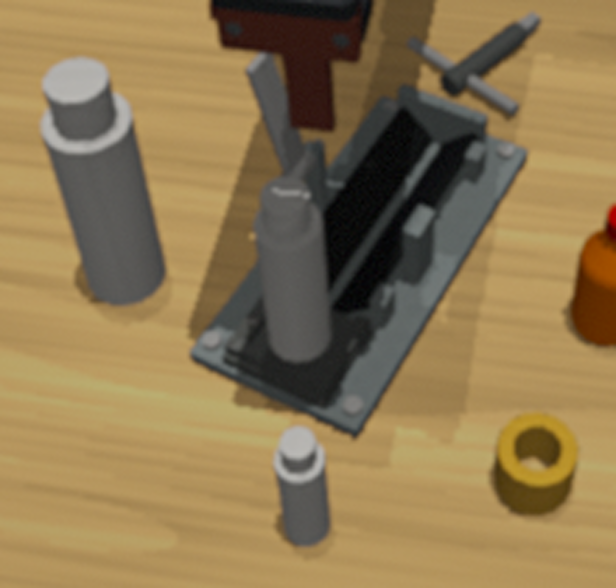

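View pics/crop_wrist.png

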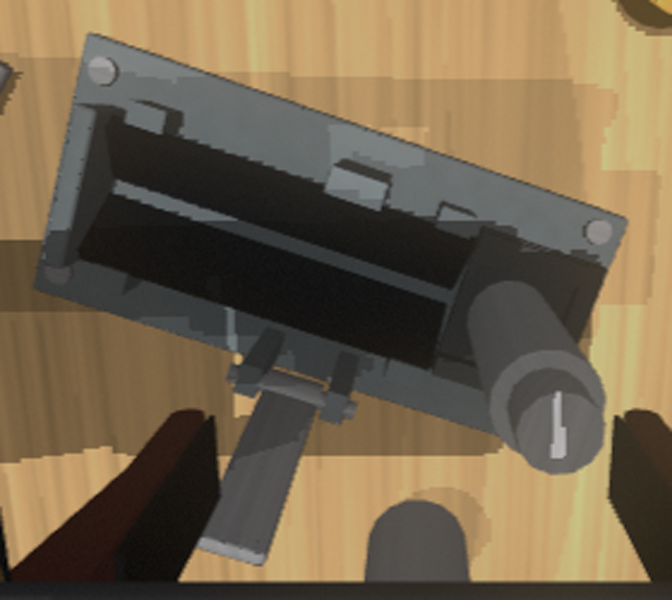

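View pics/crop_side.png

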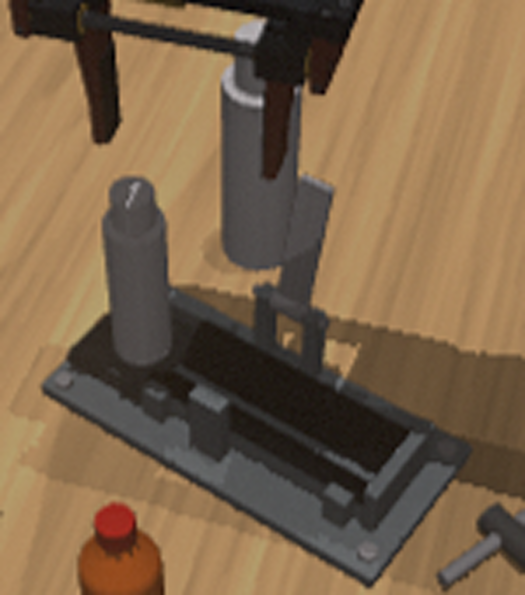

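```bash
cat > m.py <<'E'
from h import *
import pickle
D=pickle.load(open("d0.pkl","rb"))
W=lambda u,v:(D["wrist"],80+(u+.5)/2.4-.5,50+(v+.5)/2.4-.5)
S=lambda u,v:(D["scene"],100+(u+.5)/2.8-.5,150+(v+.5)/2.8-.5)
I=lambda u,v:(D["side"],200+(u+.5)/3.5-.5,90+(v+.5)/3.5-.5)
obs={"+-":[W(90,33),S(527,150),I(372,585)],"--":[W(627,218),S(357,436),I(42,388)],"++":[W(36,290),I(470,450)],"-+":[S(192,355)]}
src=[];dst=[]
for k,o in obs.items():
    for q in o:
        p=onz(*q,12); print(k,np.round(p,1))
        src.append([131*(1 if k[0]=='+' else -1),62*(1 if k[1]=='+' else -1)]);dst.append(p[:2])
src=np.array(src,float);dst=np.array(dst)
r3,rssd=R.align_vectors(np.c_[dst-dst.mean(0),0*dst[:,0]],np.c_[src-src.mean(0),0*dst[:,0]])
yaw=r3.as_rotvec()[2]; M=r3.as_matrix()[:2,:2]
o=dst.mean(0)-M@src.mean(0)
print("yaw",yaw,"origin",o); print("resid",np.round(dst-(src@M.T+o),1).tolist())
c2w=lambda p:np.r_[M@np.array(p[:2],float)+o,p[2]]
if __name__=="__main__":
    for n,p in dict(nest=(-95,0,20),shaft_top=(-95,0,160),hinge=(-10,50,68),vmid=(17,0,40),post=(-10,-40,66)).items():
        w=c2w(p); print(n,np.round(w,1),{k:np.round(proj(D[k],w),1).tolist() for k in D})
    print("top tri",tri(W(557,432),S(291,190),I(132,192)))
    t=tri(W(232,552),S(262,62),I(318,185)); print("tip",t)
    pc=M.T@(t[0][:2]-o); print("tip in cradle",pc,"angle",np.arctan2(t[0][2]-68,-(pc[1]-50)), np.hypot(t[0][2]-68,pc[1]-50))
E
python3 m.py
```

```text
+- [480. 109.  12.]
+- [479.3 109.8  12. ]
+- [477.6 113.9  12. ]
-- [724.4  27.4  12. ]
-- [729.8  28.5  12. ]
-- [723.2  30.5  12. ]
++ [441.1  -7.6  12. ]
++ [440.3  -2.3  12. ]
-+ [688.9 -86.2  12. ]
yaw 2.8218000451273535 origin [583.36618754  11.68520044]
resid [[1.5, -2.7], [0.8, -1.9], [-0.9, 2.2], [-2.8, -2.0], [2.5, -0.9], [-4.0, 1.1], [1.6, -1.6], [0.8, 3.7], [0.6, 2.2]]
nest [673.5 -18.2  20. ] {'scene': [207.1, 271.6], 'side': [238.5, 187.9], 'wrist': [295.5, 181.2]}
shaft_top [673.5 -18.2 160. ] {'scene': [201.6, 221.2], 'side': [235.0, 144.4], 'wrist': [319.7, 227.8]}
hinge [577.1 -38.9  68. ] {'scene': [205.7, 212.4], 'side': [280.6, 176.8], 'wrist': [206.4, 212.3]}
vmid [567.2  17.   40. ] {'scene': [236.4, 221.5], 'side': [277.8, 204.0], 'wrist': [198.6, 153.5]}
post [605.4  46.5  66. ] {'scene': [248.8, 230.3], 'side': [257.2, 202.7], 'wrist': [232.9, 127.4]}
top tri (array([667.48391658, -17.13868473, 162.55625658]), [np.float64(1.3957100731004786), np.float64(1.0460377681459505), np.float64(0.40092096557388485)])
tip (array([564.79941406, -59.57870237, 158.62452695]), [np.float64(2.1992232980020736), np.float64(1.8788404484105548), np.float64(0.8807084649969049)])
tip in cradle [-4.77776119 73.48769909] angle 1.8243923717763755 93.61878494223811
```

The crops confirm it: the middle-sized shaft stands in the nest (wrist top at about (312,230)). The strap leans out at about 1.82 rad. Next I'll check heights and clearances of the look-alikes before moving.

Run:
```python
from m import *
a=onz(*S(122,285),0);print("big foot",a); 
print("big top",tri(S(80,80),I(258,35)))
print("small foot",onz(*S(305,530),0),"top",tri(S(299,437),(D["side"],187,163),(D["wrist"],430,173)))
print("bush",onz(D["scene"],291,306,40),onz(D["side"],187,227,40))
print("bush",onz(D["scene"],291,306,40)); print("oiler top",tri((D["scene"],323,228),(D["side"],234,239)))
for x in (-160,-150,-135): print(x,c2w((x,0,138)))
```

```text
+- [480. 109.  12.]
+- [479.3 109.8  12. ]
+- [477.6 113.9  12. ]
-- [724.4  27.4  12. ]
-- [729.8  28.5  12. ]
-- [723.2  30.5  12. ]
++ [441.1  -7.6  12. ]
++ [440.3  -2.3  12. ]
-+ [688.9 -86.2  12. ]
yaw 2.8218000451273535 origin [583.36618754  11.68520044]
resid [[1.5, -2.7], [0.8, -1.9], [-0.9, 2.2], [-2.8, -2.0], [2.5, -0.9], [-4.0, 1.1], [1.6, -1.6], [0.8, 3.7], [0.6, 2.2]]
big foot [ 6.34617007e+02 -1.51925182e+02 -1.13686838e-13]
big top (array([ 628.09060371, -146.91993662,  190.79047337]), [np.float64(0.5779187843048682), np.float64(0.5779187843046953)])
small foot [787.83715158   8.05951435   0.        ] top (array([782.05825183,   9.16667009,  98.23207608]), [np.float64(0.5090456718045807), np.float64(0.969829666079019), np.float64(0.6362487309286297)])
bush [730.71277269 135.61356393  40.        ] [735.08330787 133.61385006  40.        ]
bush [730.71277269 135.61356393  40.        ]
oiler top (array([611.20569205, 174.18251352, 105.46598177]), [np.float64(1.6668861875425822), np.float64(1.6668861875426926)])
-160 [735.25428932 -38.61395004 138.        ]
-150 [725.76128296 -35.47025313 138.        ]
-135 [711.52177342 -30.75470778 138.        ]
```

```bash
python3 -m pendant '[{"turn":[0,0,-0.12],"dp":[0.04,-0.014,0],"claw":0},{"turn":[0,0,-0.24],"dp":[0.08,-0.028,0],"claw":0},{"turn":[0,0,-0.32],"dp":[0.112,-0.039,0],"claw":0},{"turn":[0,0,-0.32],"dp":[0.112,-0.039,0],"claw":0},{"turn":[0,0,-0.32],"dp":[0.112,-0.039,-0.03],"claw":0},{"turn":[0,0,-0.32],"dp":[0.112,-0.039,-0.06],"claw":0},{"turn":[0,0,-0.32],"dp":[0.112,-0.039,-0.08],"claw":0},{"turn":[0,0,-0.32],"dp":[0.112,-0.039,-0.08],"claw":0}]'
python3 - <<'E'
from h import *
for n in ["scene","side","wrist"]:
    d=imaging.get_image(n); p=d["pixels"]
    if n=="scene": p=cv2.resize(p[150:360,100:320],None,fx=2.8,fy=2.8,interpolation=2)
    if n=="side": p=cv2.resize(p[60:260,150:350],None,fx=2.9,fy=2.9,interpolation=2)
    cv2.imwrite(f"pics/{n}1.png",p)
E
```

```text
t: 1.1
ee_pos: [733.8, -38.5, 138.9]
orientation: [-2.542, -1.838, 0.009]
ft_force: [-0.3, 0.2, -0.3]
width: 27.0
```

View pics/side1.png

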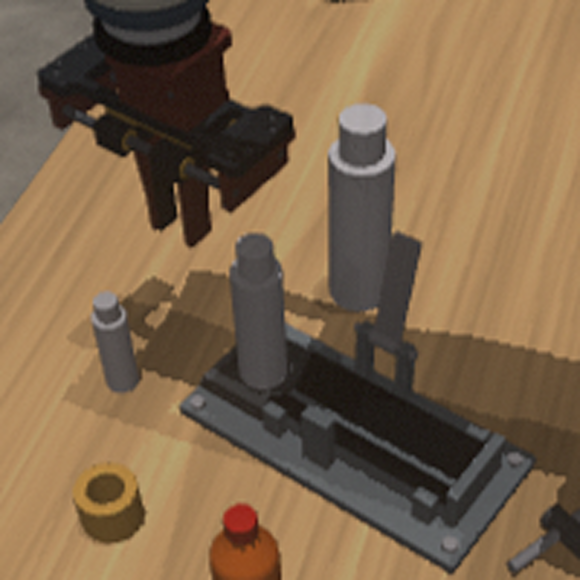

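View pics/wrist1.png

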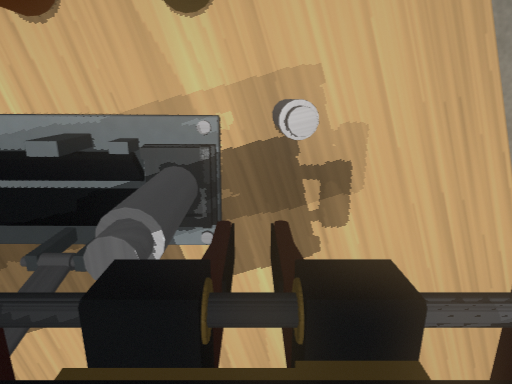

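```bash
python3 -m pendant '[{"turn":[0,0,0],"dp":[0,0,-0.02],"claw":0},{"turn":[0,0,0],"dp":[-0.009,0.003,-0.02],"claw":0},{"turn":[0,0,0],"dp":[-0.018,0.006,-0.02],"claw":0},{"turn":[0,0,0],"dp":[-0.024,0.008,-0.02],"claw":0},{"turn":[0,0,0],"dp":[-0.030,0.010,-0.02],"claw":0},{"turn":[0,0,0],"dp":[-0.036,0.012,-0.02],"claw":0},{"turn":[0,0,0],"dp":[-0.042,0.014,-0.02],"claw":0},{"turn":[0,0,0],"dp":[-0.045,0.015,-0.02],"claw":0}]'
python3 - <<'E'
from h import *
for n in ["side"]:
    d=imaging.get_image(n); p=d["pixels"]
    if n=="side": p=cv2.resize(p[60:260,150:350],None,fx=2.9,fy=2.9,interpolation=2)
    cv2.imwrite(f"pics/{n}2.png",p)
E
```

```text
t: 2.05
ee_pos: [691.8, -23.8, 123.1]
orientation: [2.546, 1.839, 0.001]
ft_force: [0.7, -0.2, 0.9]
width: 0.4
```

View pics/side2.png

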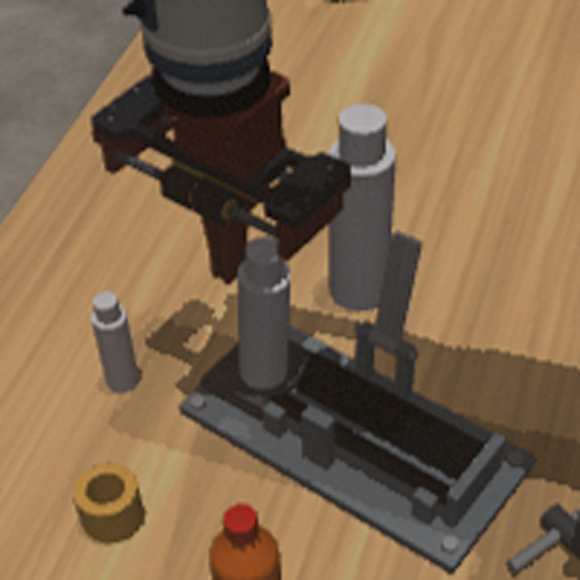

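The fingers are in contact: the shaft top moved from (257,243) to (263,247) in the side crop. I'll keep pushing along the cradle's +x.

```bash
python3 -m pendant '[{"turn":[0,0,0],"dp":[-0.004,0.0013,0],"claw":0},{"turn":[0,0,0],"dp":[-0.008,0.0026,0],"claw":0},{"turn":[0,0,0],"dp":[-0.012,0.004,0],"claw":0},{"turn":[0,0,0],"dp":[-0.016,0.0053,0],"claw":0},{"turn":[0,0,0],"dp":[-0.020,0.0066,0],"claw":0},{"turn":[0,0,0],"dp":[-0.023,0.0076,0],"claw":0},{"turn":[0,0,0],"dp":[-0.026,0.0086,0],"claw":0},{"turn":[0,0,0],"dp":[-0.029,0.0096,0],"claw":0}]'
python3 - <<'E'
from h import *
for n in ["side"]:
    d=imaging.get_image(n); p=d["pixels"]
    if n=="side": p=cv2.resize(p[60:260,150:350],None,fx=2.9,fy=2.9,interpolation=2)
    cv2.imwrite(f"pics/{n}3.png",p)
E
```

```text
t: 2.9
ee_pos: [662.7, -14.3, 122.6]
orientation: [-2.547, -1.839, 0.0]
ft_force: [-0.4, 0.0, -0.1]
width: 0.5
```

View pics/side3.png

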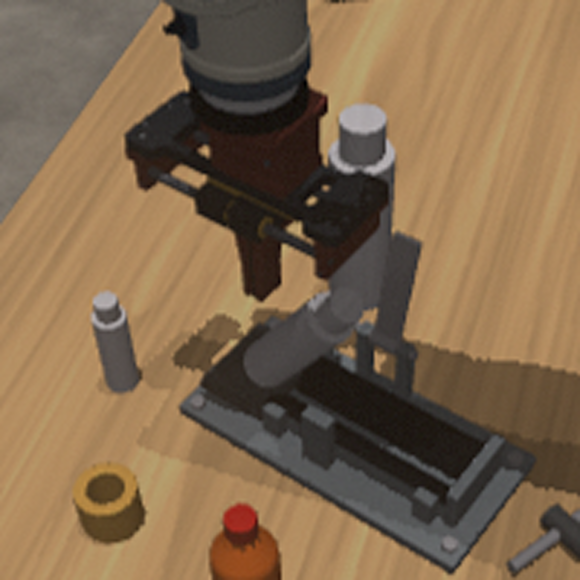

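It has passed the tipping point and is falling along the V. I'll raise the fingers clear and let it settle.

```bash
python3 -m pendant '[{"turn":[0,0,0],"dp":[0,0,0],"claw":0},{"turn":[0,0,0],"dp":[0,0,0.03],"claw":0},{"turn":[0,0,0],"dp":[0,0,0.07],"claw":0},{"turn":[0,0,0],"dp":[0,0,0.1],"claw":0},{"turn":[0,0,0],"dp":[0,0,0.1],"claw":0},{"turn":[0,0,0],"dp":[0,0,0.1],"claw":0}]'
python3 - <<'E'
from h import *
import pickle
D={}
for n in ["scene","side","wrist"]:
    d=imaging.get_image(n); p=d["pixels"];D[n]=d
    if n=="scene": p=cv2.resize(p[150:360,100:320],None,fx=2.8,fy=2.8,interpolation=2)
    if n=="side": p=cv2.resize(p[90:260,200:350],None,fx=3.5,fy=3.5,interpolation=2)
    cv2.imwrite(f"pics/{n}4.png",p)
pickle.dump(D,open("d4.pkl","wb"))
E
```

```text
t: 3.55
ee_pos: [663.3, -14.4, 223.2]
orientation: [2.546, 1.839, 0.002]
ft_force: [0.3, 0.3, 0.5]
width: 0.5
```

View pics/side4.png

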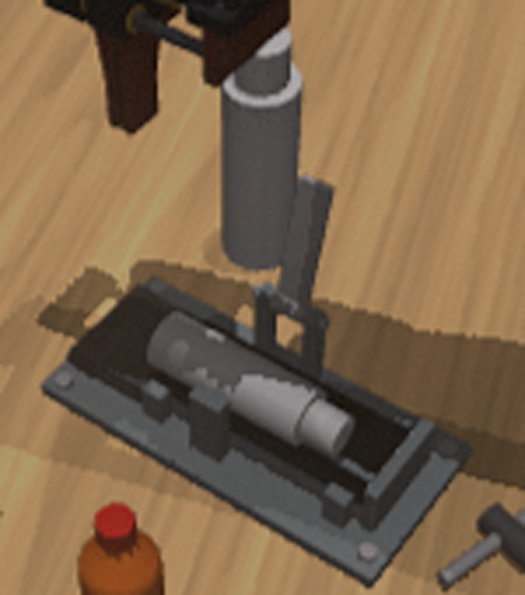

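View pics/scene4.png

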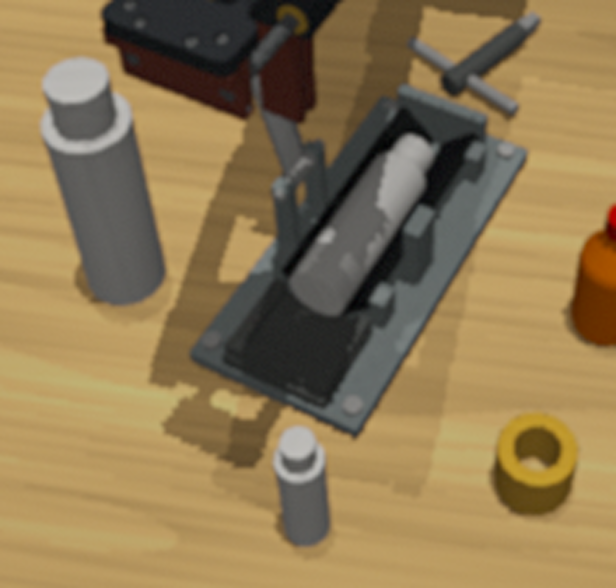

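View pics/wrist4.png

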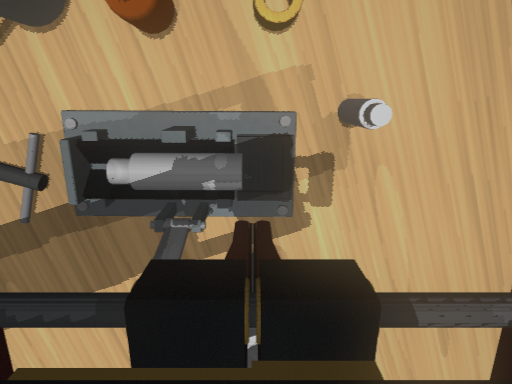

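The shaft lies in the V, spigot towards the end stop (side crop (330,430)), and the keeper is still open. Next I move over to the outer side of the strap, and then re-measure the strap.

```bash
python3 -m pendant '[{"turn":[0,0,0],"dp":[-0.035,-0.027,0],"claw":0},{"turn":[0,0,0],"dp":[-0.07,-0.054,0],"claw":0},{"turn":[0,0,0],"dp":[-0.105,-0.081,0],"claw":0},{"turn":[0,0,0],"dp":[-0.105,-0.081,0],"claw":0},{"turn":[0,0,0],"dp":[-0.105,-0.081,0],"claw":0}]'
python3 - <<'E'
from h import *
import pickle
D={}
for n in ["scene","side","wrist"]:
    d=imaging.get_image(n); p=d["pixels"];D[n]=d
    if n=="scene": p=cv2.resize(p[150:360,100:320],None,fx=2.8,fy=2.8,interpolation=2)
    if n=="side": p=cv2.resize(p[90:260,200:350],None,fx=3.5,fy=3.5,interpolation=2)
    cv2.imwrite(f"pics/{n}5.png",p)
pickle.dump(D,open("d5.pkl","wb"))
E
```

```text
t: 4.2
ee_pos: [557.3, -95.8, 221.9]
orientation: [-2.548, -1.836, 0.001]
ft_force: [1.1, -0.4, 0.1]
width: 0.2
```

View pics/side5.png

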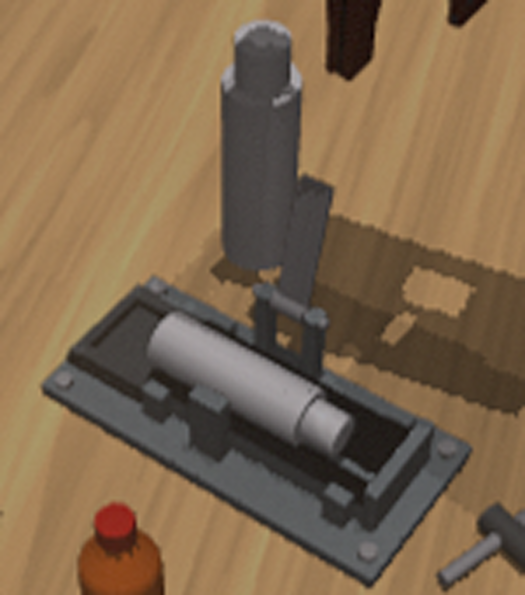

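View pics/scene5.png

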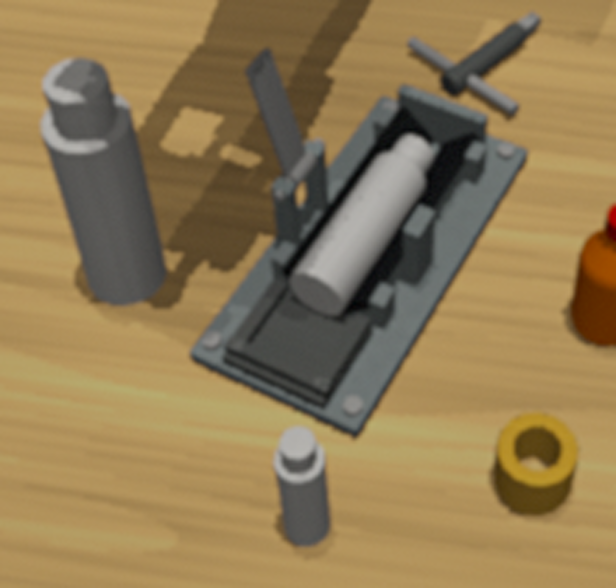

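View pics/wrist5.png

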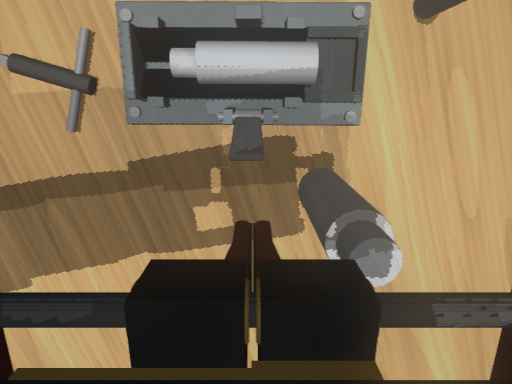

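```bash
python3 - <<'E' | tail -6
from m import *
D5=pickle.load(open("d5.pkl","rb"))
t=tri((D5["wrist"],246,159),S(260,58),I(316,184)); print(t)
inv=lambda p:M.T@(np.array(p[:2])-o)
print("tip cradle",inv(t[0]),t[0][2]); print("tcp cradle",inv((557.3,-95.8)))
print("hinge wrist", inv(onz(D5["wrist"],248.5,115,68)))
print("shaft ends",inv(onz(D5["wrist"],170.5,62,40)),inv(onz(D5["wrist"],318,62,40)))
print("big top edge",inv(onz(D5["wrist"],360,240,190)))
E
```

```text
(array([564.32307223, -60.41761411, 159.5743182 ]), [np.float64(2.137142723859782), np.float64(1.4796578310237667), np.float64(1.497071630533593)])
tip cradle [-4.58929801 74.43382598] 159.57431819728185
tcp cradle [ -9.04544078 110.23018846]
hinge wrist [-5.93459466 51.12585957]
shaft ends [70.99475999  1.62262146] [-74.12452626   1.50121264]
big top edge [-78.71065423 123.64059245]
```

The strap tip measures y≈74 mm, z≈160 mm, 94 mm from the hinge, or about 1.83 rad. Now I descend behind it with about 25 mm of clearance over the big look-alike.

```bash
python3 -m pendant '[{"turn":[0,0,0],"dp":[-0.003,0.001,-0.04],"claw":0},{"turn":[0,0,0],"dp":[-0.003,0.001,-0.08],"claw":0},{"turn":[0,0,0],"dp":[-0.003,0.001,-0.084],"claw":0},{"turn":[0,0,0],"dp":[0,0.0105,-0.084],"claw":0},{"turn":[0,0,0],"dp":[0.0033,0.0205,-0.084],"claw":0},{"turn":[0,0,0],"dp":[0.005,0.026,-0.084],"claw":0},{"turn":[0,0,0],"dp":[0.0066,0.030,-0.084],"claw":0}]'
python3 - <<'E'
from h import *
for n in ["side","scene"]:
    d=imaging.get_image(n); p=d["pixels"]
    if n=="scene": p=cv2.resize(p[150:360,100:320],None,fx=2.8,fy=2.8,interpolation=2)
    if n=="side": p=cv2.resize(p[60:260,180:380],None,fx=2.9,fy=2.9,interpolation=2)
    cv2.imwrite(f"pics/{n}6.png",p)
E
```

```text
t: 5.05
ee_pos: [566.0, -64.6, 140.3]
orientation: [2.544, 1.839, 0.003]
ft_force: [-0.1, -0.7, 0.4]
width: 0.7
```

View pics/side6.png

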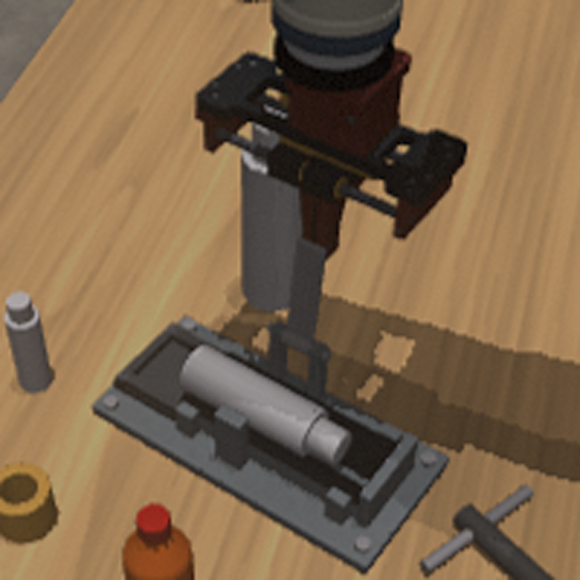

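View pics/scene6.png

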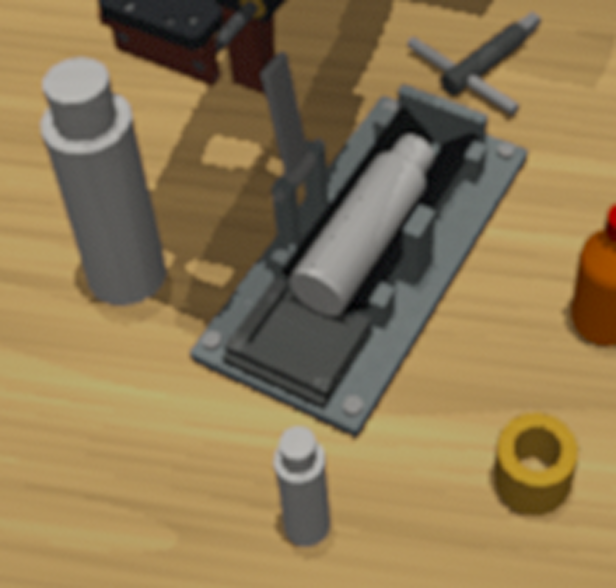

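The strap has already moved with the fingers. Next I follow the hinge arc over and down, about 70 mm from the hinge.

```bash
python3 -m pendant '[{"turn":[0,0,0],"dp":[0.004,0.0115,0],"claw":0},{"turn":[0,0,0],"dp":[0.0077,0.0233,-0.001],"claw":0},{"turn":[0,0,0],"dp":[0.012,0.036,-0.004],"claw":0},{"turn":[0,0,0],"dp":[0.015,0.0455,-0.008],"claw":0},{"turn":[0,0,0],"dp":[0.018,0.054,-0.013],"claw":0},{"turn":[0,0,0],"dp":[0.0205,0.0615,-0.02],"claw":0},{"turn":[0,0,0],"dp":[0.0225,0.068,-0.027],"claw":0},{"turn":[0,0,0],"dp":[0.0245,0.074,-0.036],"claw":0}]'
python3 - <<'E'
from h import *
for n in ["side","scene"]:
    d=imaging.get_image(n); p=d["pixels"]
    if n=="scene": p=cv2.resize(p[150:360,100:320],None,fx=2.8,fy=2.8,interpolation=2)
    if n=="side": p=cv2.resize(p[60:260,180:380],None,fx=2.9,fy=2.9,interpolation=2)
    cv2.imwrite(f"pics/{n}7.png",p)
E
```

```text
t: 5.95
ee_pos: [589.2, 9.2, 102.0]
orientation: [-2.547, -1.839, 0.0]
ft_force: [0.3, -0.2, -0.3]
width: 0.5
```

View pics/side7.png

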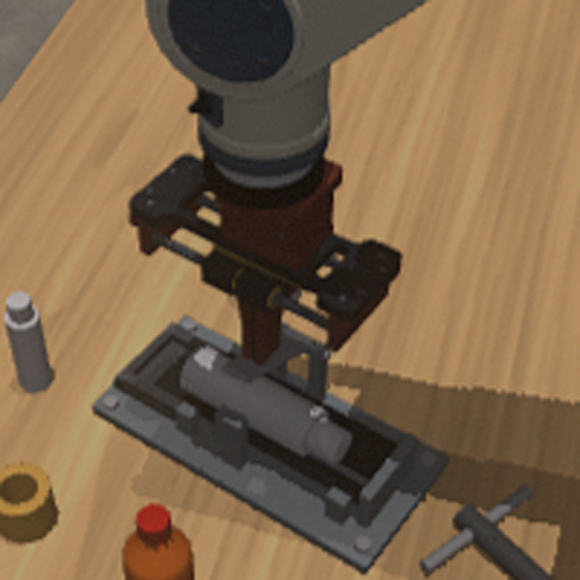

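View pics/scene7.png

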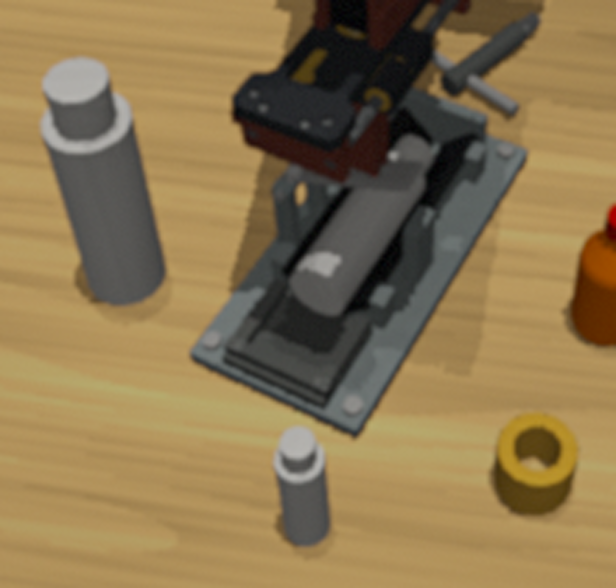

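```bash
python3 -m pendant '[{"turn":[0,0,0],"dp":[0.001,0.003,-0.006],"claw":0},{"turn":[0,0,0],"dp":[0.002,0.006,-0.012],"claw":0},{"turn":[0,0,0],"dp":[0.0025,0.0075,-0.017],"claw":0},{"turn":[0,0,0],"dp":[0.003,0.009,-0.021],"claw":0},{"turn":[0,0,0],"dp":[0.0035,0.010,-0.025],"claw":0},{"turn":[0,0,0],"dp":[0.0035,0.010,-0.028],"claw":0},{"turn":[0,0,0],"dp":[0.0035,0.010,-0.029],"claw":0}]'
python3 - <<'E'
from h import *
for n in ["side","scene"]:
    d=imaging.get_image(n); p=d["pixels"]
    if n=="scene": p=cv2.resize(p[150:360,100:320],None,fx=2.8,fy=2.8,interpolation=2)
    if n=="side": p=cv2.resize(p[60:260,180:380],None,fx=2.9,fy=2.9,interpolation=2)
    cv2.imwrite(f"pics/{n}8.png",p)
print(ctrl.get_obs()["ft_force"])
E
```

```text
t: 6.75
ee_pos: [592.5, 18.6, 73.3]
orientation: [-2.547, -1.839, 0.0]
ft_force: [0.4, 1.0, -0.3]
width: 0.6
[ 0.55767237 -0.47261558  0.09127426]
```

View pics/side8.png

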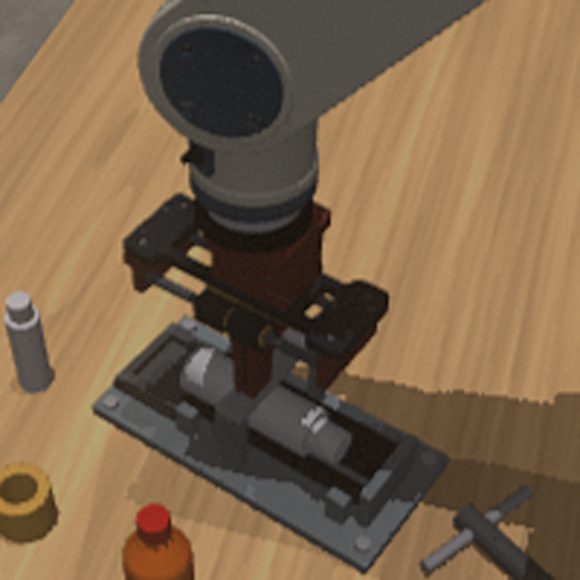

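The strap is nearly down over the shaft. I'll press further in small steps and watch the force.

```bash
python3 -m pendant '[{"turn":[0,0,0],"dp":[0.002,0.006,-0.001],"claw":0},{"turn":[0,0,0],"dp":[0.002,0.006,-0.002],"claw":0},{"turn":[0,0,0],"dp":[0.002,0.006,-0.003],"claw":0},{"turn":[0,0,0],"dp":[0.002,0.006,-0.003],"claw":0}]'
```

```text
t: 7.25
ee_pos: [595.2, 25.3, 72.1]
orientation: [2.547, 1.839, 0.002]
ft_force: [-3.7, 2.9, 11.3]
width: 0.2
```

```bash
python3 -m pendant '[{"turn":[0,0,0],"dp":[0,0,-0.001],"claw":0},{"turn":[0,0,0],"dp":[0,0,-0.002],"claw":0},{"turn":[0,0,0],"dp":[0,0,-0.002],"claw":0},{"turn":[0,0,0],"dp":[0,0,-0.002],"claw":0}]'
```

```text
t: 7.65
ee_pos: [595.4, 25.3, 71.8]
orientation: [2.546, 1.839, 0.003]
ft_force: [-6.9, 2.3, 27.0]
width: 0.3
```

Firm contact on the stop: 27 N at z = 71.8 mm, where the closed upper face should be (72 mm). Now I lift off and look.

```bash
python3 -m pendant '[{"turn":[0,0,0],"dp":[0,0,0.02],"claw":0},{"turn":[0,0,0],"dp":[0,0,0.06],"claw":0},{"turn":[0,0,0],"dp":[0,0,0.1],"claw":0},{"turn":[0,0,0],"dp":[0,-0.04,0.14],"claw":0},{"turn":[0,0,0],"dp":[0,-0.08,0.16],"claw":0},{"turn":[0,0,0],"dp":[0,-0.12,0.16],"claw":0},{"turn":[0,0,0],"dp":[0,-0.12,0.16],"claw":0},{"turn":[0,0,0],"dp":[0,-0.12,0.16],"claw":0}]'
python3 - <<'E'
from h import *
import pickle
D={}
for n in ["side","scene","wrist"]:
    d=imaging.get_image(n); p=d["pixels"];D[n]=d
    if n=="scene": p=cv2.resize(p[150:360,100:320],None,fx=2.8,fy=2.8,interpolation=2)
    if n=="side": p=cv2.resize(p[90:260,200:350],None,fx=3.5,fy=3.5,interpolation=2)
    cv2.imwrite(f"pics/{n}9.png",p)
pickle.dump(D,open("d9.pkl","wb"))
E
```

```text
t: 8.45
ee_pos: [594.3, -95.9, 228.6]
orientation: [-2.548, -1.836, -0.0]
ft_force: [-0.1, -0.3, -0.4]
width: 0.4
```

View pics/side9.png

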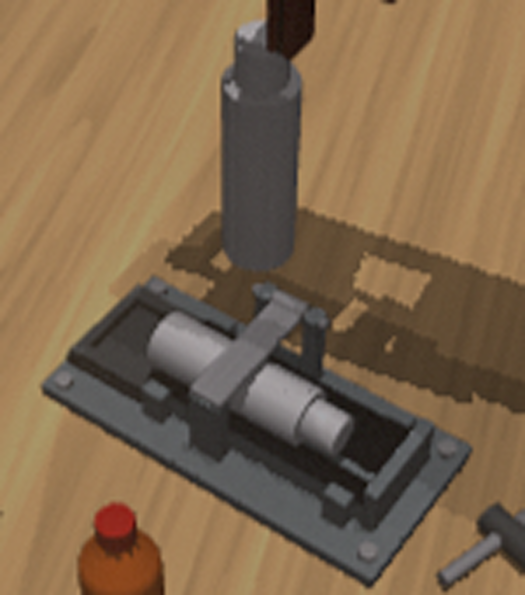

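View pics/scene9.png

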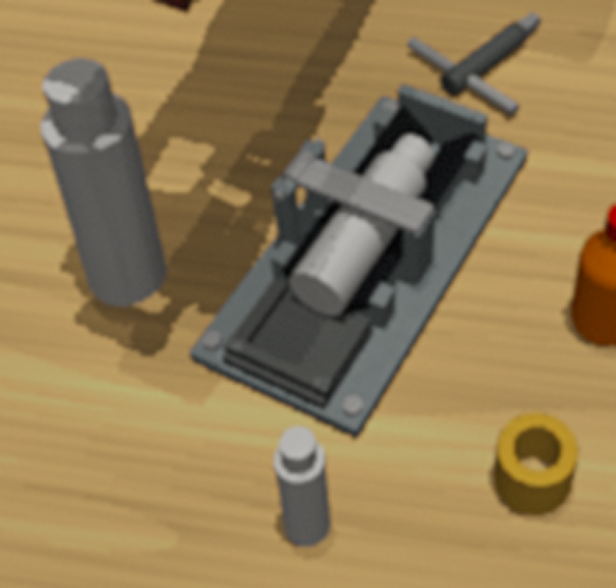

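View pics/wrist9.png

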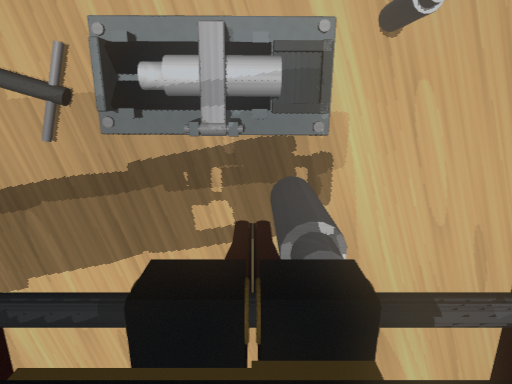

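The strap now rests on the post (side crop (212,392)), the shaft lies centred under it, and everything else stands where it was. I'll check the tip height and then hand in.

```bash
python3 - <<'E' | tail -3
from m import *
D9=pickle.load(open("d9.pkl","rb"))
inv=lambda p:M.T@(np.array(p[:2])-o)
t=tri((D9["wrist"],212,21),S(420,218),I(211,392)); print("strap tip top edge",t[0],t[1],inv(t[0]))
print("shaft ends",inv(onz(D9["wrist"],139.5,76,40)),inv(onz(D9["wrist"],282,76,40)))
ctrl.close_job(); print("closed")
E
```

```text
shaft ends [71.34055939  2.63005636] [-72.83432258   2.47562304]
the job is handed in; nothing more can be done
closed
```

```bash
python3 - <<'E' | tail -1
from m import *
D9=pickle.load(open("d9.pkl","rb"))
t=tri((D9["wrist"],212,21),S(420,218),I(211,392)); print("tip",t[0],t[1],M.T@(t[0][:2]-o))
E
```

```text
tip [601.68918474  47.59127562  71.20239886] [np.float64(1.9607258461733734), np.float64(1.0673742767022094), np.float64(2.742179414914549)] [ -6.10625115 -39.84585497]
```

I pushed the middle-sized shaft over from behind with closed fingertips. It fell lengthwise into the V with its spigot away from the nest. I then pushed the keeper over and pressed it onto its stop: 27 N at a fingertip height of 71.8 mm, against 72 mm expected for the closed strap. I lifted clear and handed the job in at about 8.6 s.

My last checks on the final pictures showed:
- **Keeper:** the free end measures 71.2 mm high at y ≈ -40 mm, resting on its post. I only read this number after handing in, because its line was cut from the printed output. The pictures already showed the strap on the post.
- **Shaft:** both ends lie about 2.5 mm off the V's centre line, level, with the spigot end at x ≈ 71 mm.
- **Bystanders:** I saw no movement in the bystanders or the look-alikes. I checked this by eye and did not measure it.
- **Disagreement:** single corner sightings of the cradle differed by up to about 4 mm, and the hinge came out about 4 mm off its stated x. I shifted the fingers 3 mm to suit.

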